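# Hold the carousel hub on the spindle flat

## Robot

A 7-joint arm with a two-finger parallel gripper is mounted at the origin on the work surface. World frame = base frame: x ahead of the robot, y to its left, z up, the work surface at z = 0. Lengths are in m, angles in rad, forces in N, time in s.
With the tool pointing down it reaches from about 0.425 to 0.925 m from the base axis. Payload 6.8 kg.
Tool frame: the origin (TCP) lies at the very end of the fingers, on their centre line; the grasp point (between the pads) lies 19 mm behind it; z points along the fingers, y is the line along which they close (so a half turn about z gives the same grasp; the last joint's range is limited). The gripper opens to 85 mm and grips with 20 to 120 N. Pads are 22 mm wide; open, the fingers measure 114 mm over their backs; the gripper's body (76 mm by 85 mm) begins 54 mm behind the grasp point. The pads swing forward as they close: fully open they stand 13 mm farther back than shut.
Start: joints at [-1.242, 0.477, 0.022, 1.555, -0.011, 1.109, -0.083], TCP at [0.286, 0.612, 0.231] pointing down, gripper open.
Joint ranges: [-2.96, 2.96], [-0.34, 2.1], [-1.41, 1.46], [0.24, 2.44], [-1.37, 4.51], [0.17, 1.92], [-2.96, 2.96]. Speed limits (rad/s): [2.39, 2.39, 3.14, 3.14, 3.14, 3.14, 3.14].

## Interface

Orientations are given as a rotation vector (axis times angle).
In Python, from bench import r gives the robot as it stands.
- The arm moves only by the shell command python3 -m jog 'ROWS' [FORCE]. ROWS is JSON, a list of rows, each an object of numbers: "fingers": the finger opening in m, from 0 to 0.0854; "x", "y", "z": the shift along the tool's x, y, z in m; "rx", "ry", "rz": the turn, a rotation vector about the tool's x, y, z in degrees. In form: [{"fingers": .., "x": .., "y": .., "z": .., "rx": .., "ry": .., "rz": ..}, ...]. A call has 1 to 8 rows; each row shifts and turns the commanded pose from where the row before left it, along the tool's axes as they then stand; what a row does not reach is not made up. A row lasts 1/8 s, in which the tool goes at most 62.5 mm and 10.7 degrees, less where a joint would pass 70% of its speed; a pose out of reach is approached as far as the arm can. A call is refused whole if a number of a shift passes 0.0625 or a number of a turn 10.7, either way. A call with a gripper value outside its range is refused whole. The fingers move at their own pace and stop on an object; FORCE is the grip in N (left out, the last holds). Time passes only in rows, so rows that do not move let the fingers close. It gives the time, the measured TCP pose, the force, the opening and the grip force at its end, in the units of the state.
- r.get_obs(): the state, without advancing time (a new reading comes with each control period).
- r.grab_frame(name): name is "side" or "top"; returns (picture, depth): 420x560x3 uint8, red, green, blue; 420x560 float32, m along the optical axis (not along the pixel's ray), 0 where there is no reading.
- r.get_calibration(name): a dict with "mtx" (3x3 intrinsics, pixels), "extrinsics" (4x4, takes a point from camera to world coordinates). Camera axes: x right, y down, z forward; pixel columns grow to the right and rows downward; lengths in m; the calibration is good to about 2 mm. A picture is of the moment at which its call begins. get_calibration takes no time and is no camera call.
- r.hand_in(): hands the job in; it is judged then, once.
Trained networks look in the newest picture that a camera, given by its name, has taken for a name from the list of things; names that differ only in an ending like _2 or _b are one class to them, and where a whole thing is asked for, a point or a joint stands for the part that bears it (a point fixed in the world has none). Each returns a list of dicts, best first, with "score" (0 to 1); they miss things now and then, are a little off and sometimes report something else, mostly with a low value. They report only what shows in the picture. A call takes as long as a camera call. They do not tell look-alikes from the thing itself.
- r.search_frame(target, camera): "xyz" ([x, y, z] in m, in world coordinates, good to about 4 mm: the middle of the surface that is visible of it).
- r.landmark_of(target, camera): "xyz" ([x, y, z] in m, in world coordinates, good to about 4 mm: a listed point, or the origin of a listed thing).
The state is a dict: "clock": time; "joints": joint angles; "qvel": joint speeds; "tau": joint torques, N m; "tcp_pos": TCP position; "orientation": TCP orientation; "contact_force": force on the tool from outside, world axes, zero at the start; "moment": the same for the moment, N m; "grip_width": finger opening in m; "gripper_force": force on a finger pad.
Only numpy, scipy, OpenCV 4.12 (cv2) and the standard library are available. Lean on these libraries where they do the work, as an engineer would, in place of code of your own. Each camera call takes 0.05 s, during which the arm holds its last target. There are 200 camera calls.

## Task

Pinch the upright spindle of the sample-carousel drive and turn it until the fingers sit on its milled brass flat and that flat faces the orange key slot on the housing. Then take the blue hub from the grey mat and lower it over the spindle with its set-screw over the flat, facing the key slot, until the hub's lower face is within the spindle's black band, not resting on the housing. Finish while still holding the hub there, fingers off the set-screw so that a colleague can tighten it, and leave the cups and the bottle alone.

Things in the scene. Friction and masses are not known exactly. Their poses are not given: they have to be found in the camera images.
- drive: fixed white drive housing, 170 (x) x 150 (y) x 60 mm high on a 176 x 156 mm grey foot. Origin: centre of its underside on the bench, on the spindle's axis; z up. Its +x points to the orange-edged black key slot on its top (44 x 20 mm, 38 to 82 mm from the axis, does not stand proud)
- spindle: upright grey steel D-spindle on the housing's top, 24 mm diameter, 70 mm long, top 5 mm tapered in 3 mm; black band 8 to 22 mm above the housing. A brass-coloured flat runs down one side, 8.5 mm from the axis: 20.5 mm across flat and back, 24 mm elsewhere. Origin on the axis at the housing's top (60 mm up); +x: out of the flat. Turns endlessly about z, 0.04 N m friction, stays where left
- flat_face (a point): middle of the spindle's brass-coloured flat (16 mm wide), on its surface, 8.5 mm from the axis and 45 mm above the housing's top; its x axis is the outward normal
- mat: fixed grey mat, 160 x 160 x 4 mm, on which the hub lies at the start; origin: centre of its underside
- hub: loose hub, 0.17 kg, upright: aluminium flange 62 mm diameter, 6 mm high; above it a blue barrel 44 mm diameter up to 36 mm. Bore 26.4 mm with a 14 mm wide brass flat 9.7 mm from the axis on the +x side: 1.2 mm play on the spindle, goes on only over its flat, within 9 degrees. Origin: centre of its underside, z up the bore, +x to the set-screw and red stripe. Grip the barrel across y
- set_screw: dark set-screw, 6 mm diameter, standing 3 mm out of the barrel on the hub's +x side, 21 mm above the hub's underside; same origin and axes as the hub
- screw_head (a point): outer end of the set-screw, 25 mm from the hub's axis, 21 mm above its underside
- yellow_cup: bystander, leave alone; loose, origin at the centre of its underside, z up, clear sample cup with a yellow lid, 58 mm diameter, 68 mm high
- red_cup: bystander, leave alone; loose, origin at the centre of its underside, z up, clear sample cup with a red lid, 58 mm diameter, 68 mm high
- strip_bottle: bystander, leave alone; loose, origin at the centre of its underside, z up, white test-strip bottle with a black cap, 38 mm diameter, 92 mm high
There are look-alikes about, which are no part of the job. Of the things like the hub, leave any that is brown; of the rest the larger one is meant.

How it is judged:
On the way, in this order (a step that is already met when the one before it is completed fails the run):
1. the spindle is between the fingers, which press on its flat, and the flat faces the key slot within 15 degrees (x of flat_face in the frame of drive above 0 m and y of flat_face in the frame of drive between -0.0022 and 0.0022 m and contact force between flat and the fingers above 1 N and horizontal distance between the grasp point and spindle below 0.008 m), for 0.3 s.
2. the hub is on the spindle with its set-screw over the flat, its lower face at least 20 mm below the spindle's top (horizontal distance between hub and spindle below 0.004 m and z of hub in the frame of drive below 0.11 m and angle between the x axis of hub and the x axis of spindle, either way round below 0.2 rad), for 0.1 s.
At the end, for the whole second after the job is handed in: Fingers grip the hub (over 2 N, off the set-screw), holding it still and upright on the spindle: axes within 3 mm, screw over the flat within 0.2 rad, both facing the slot within 15 degrees, lower face 6 to 24 mm above the housing (black band +-2 mm); cups and bottle upright (horizontal distance between hub and spindle below 0.003 m and z of hub in the frame of drive between 0.066 and 0.084 m and angle between hub's own z axis and vertical below 0.1 rad and angle between the x axis of hub and the x axis of spindle, either way round below 0.2 rad and x of each of flat_face, screw_head in the frame of drive above 0 m and y of flat_face in the frame of drive between -0.0022 and 0.0022 m and y of screw_head in the frame of drive between -0.007 and 0.007 m and contact force between the fingers and hub above 2 N and contact force between the fingers and set_screw below 0.5 N and linear speed of hub below 0.02 m/s and angle between each of yellow_cup, red_cup, strip_bottle's own z axis and vertical below 0.2 rad); the arm keeps its last pose, push and grip.
It fails at once if the yellow-lidded cup is shifted by more than 30 mm (distance of yellow_cup from where it was at the start of the episode above 0.03 m).
It fails at once if the red-lidded cup is shifted by more than 30 mm (distance of red_cup from where it was at the start of the episode above 0.03 m).
It fails at once if the test-strip bottle is shifted by more than 30 mm (distance of strip_bottle from where it was at the start of the episode above 0.03 m).
It also fails if it takes over 72 s, if anything falls off the work surface, if the arm or the gripper's body presses on something with over 40 N, if the wrist force passes 120 N, or if a joint passes its speed limit or range.

## Working session

There is one attempt and no reset: what is moved stays moved. The work goes in short steps, Python scripts to look and compute and a shell command to move; the robot and the scene stay as the last step left them, time stands still between calls to the robot, and variables do not carry over. Pictures are saved under pics/ and viewed, at most 10 in all, crops included, and the job is handed in when it is done.

```bash
mkdir -p pics
cat > h.py <<'E'
import numpy as np, cv2
from bench import r
from scipy.spatial.transform import Rotation as R
def cal(c):
    d=r.get_calibration(c); return np.array(d["mtx"]),np.array(d["extrinsics"])
def world(c,dep):
    K,E=cal(c); v,u=np.indices(dep.shape)
    p=np.stack([(u-K[0,2])/K[0,0]*dep,(v-K[1,2])/K[1,1]*dep,dep],-1)
    return p@E[:3,:3].T+E[:3,3]
def pix(c,X):
    K,E=cal(c); p=(np.asarray(X)-E[:3,3])@E[:3,:3]; q=p@K.T; return (q[:2]/q[2]).round(0)
def save(n,im): cv2.imwrite(f"pics/{n}.png",im[:,:,::-1])
E
python3 - <<'E'
from h import *
o=r.get_obs(); print(o["tcp_pos"],o["orientation"],o["clock"],R.from_rotvec(o["orientation"]).as_matrix().round(2).tolist())
ims=[]
for c in ("top","side"):
    im,d=r.grab_frame(c); np.save(c+".npy",d); np.save(c+"_im.npy",im); save(c+"0",im)
    K,E=cal(c); print(c,K.round(0).tolist(),E.round(3).tolist())
    for t in ["hub","spindle","drive","flat_face","set_screw","screw_head","mat","yellow_cup","red_cup","strip_bottle"]:
        for q in r.landmark_of(t,c)[:4]: print(c,t,np.round(q["xyz"],3),round(q["score"],2),pix(c,q["xyz"]))
E
```

```text
[0.28530333 0.61108874 0.23034034] [-6.80555248e-01 -3.06673917e+00  2.80668448e-03] 0.0 [[-0.91, 0.42, -0.0], [0.42, 0.91, -0.0], [-0.0, -0.0, -1.0]]
top [[501.0, 0.0, 290.0], [0.0, 501.0, 205.0], [0.0, 0.0, 1.0]] [[0.016, -0.995, 0.103, 0.442], [-1.0, -0.017, -0.009, 0.008], [0.011, -0.103, -0.995, 1.194], [0.0, 0.0, 0.0, 1.0]]
top hub [ 0.361 -0.191  0.   ] 0.85 [369. 293.]
top hub [ 0.523 -0.029 -0.001] 0.74 [301. 223.]
top hub [ 0.509 -0.168  0.01 ] 0.71 [360. 230.]
top spindle [0.503 0.144 0.062] 0.5 [225. 229.]
top drive [0.504 0.144 0.003] 0.83 [228. 230.]
top flat_face [0.5   0.152 0.104] 0.6 [219. 230.]
top flat_face [ 0.41  -0.022  0.   ] 0.58 [298. 271.]
top screw_head [ 0.52  -0.149  0.026] 0.92 [353. 225.]
top screw_head [ 0.342 -0.175  0.021] 0.75 [363. 302.]
top screw_head [ 0.538 -0.021  0.019] 0.57 [298. 216.]
top mat [ 0.533 -0.185  0.002] 0.55 [366. 220.]
top yellow_cup [ 0.409 -0.022  0.003] 0.92 [297. 272.]
top red_cup [ 0.76   0.171 -0.001] 0.78 [220. 125.]
top strip_bottle [ 0.724  0.012 -0.   ] 0.74 [285. 140.]
top strip_bottle [ 0.41  -0.018  0.   ] 0.19 [29
[... 218 characters left out ...]
0.002] 0.94 [243. 347.]
side hub [ 0.505 -0.171  0.006] 0.7 [310. 307.]
side hub [ 0.524 -0.029  0.002] 0.68 [282. 260.]
side spindle [0.498 0.144 0.058] 0.59 [236. 200.]
side drive [ 0.5   0.14 -0.  ] 0.82 [239. 221.]
side flat_face [0.498 0.148 0.106] 0.82 [234. 182.]
side screw_head [ 0.337 -0.18   0.024] 0.85 [229. 340.]
side screw_head [ 0.514 -0.146  0.021] 0.82 [307. 291.]
side screw_head [ 0.543 -0.021  0.018] 0.54 [288. 249.]
side mat [ 0.534 -0.187  0.   ] 0.95 [327. 309.]
side yellow_cup [ 0.405 -0.027  0.003] 0.64 [230. 278.]
side red_cup [0.761 0.175 0.002] 0.84 [322. 185.]
side red_cup [ 0.508 -0.172  0.005] 0.61 [311. 307.]
side strip_bottle [0.725 0.013 0.   ] 0.8 [347. 223.]
```

View pics/top0.png

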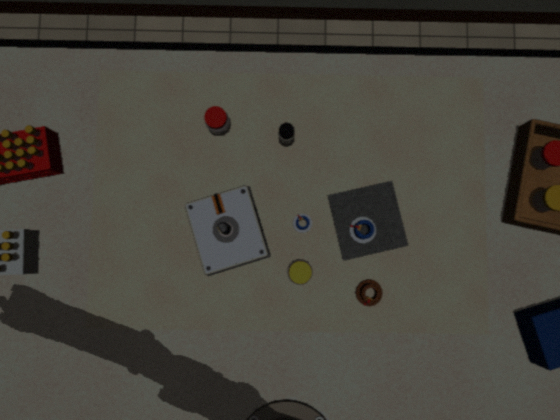

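View pics/side0.png

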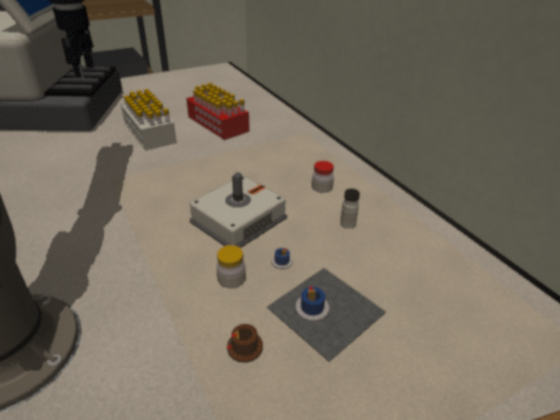

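The top picture shows three hub-like things: brown at (369,292), small blue at (302,223) and large blue on the grey mat at (362,230). The large blue one fits: it isn't brown, it's the larger of the other two, and it's on the mat. The drive is at (226,229) with its slot at (219,203). I'll confirm this in one enlarged crop and measure the angles.

Run:
```python
from h import *
T=np.load("top_im.npy");S=np.load("side_im.npy")
def crop(im,u,v,h,g=2.2): return cv2.resize(np.clip(im[v-h:v+h,u-h:u+h]*g,0,255).astype(np.uint8),(300,300),interpolation=cv2.INTER_CUBIC)
save("crop1",np.vstack([np.hstack([crop(T,226,222,30),crop(T,360,228,22)]),np.hstack([crop(S,240,195,32),crop(S,312,300,22)])]))
d=np.load("top.npy");W=world("top",d);hsv=cv2.cvtColor(T,cv2.COLOR_RGB2HSV)
# slot: orange pixels near drive
def sel(lo,hi,box):
    m=cv2.inRange(hsv,np.array(lo),np.array(hi))>0; b=np.zeros_like(m); b[box[1]:box[3],box[0]:box[2]]=1
    return m&b
m=sel((3,120,40),(22,255,255),(205,188,235,220)); print("slot",m.sum(),W[m].mean(0).round(4))
# housing top plane outline
z=W[...,2]; m=(abs(z-.06)<.008); b=np.zeros_like(m); b[175:285,175:280]=1; m&=b
p=W[m][:,:2].astype(np.float32); rc=cv2.minAreaRect(p); print("housing",rc)
# hub: top ring z~.04
b=np.zeros_like(m); b[205:255,335:385]=1
m=b&(z>.033)&(z<.06); p=W[m]; print("hub top",m.sum(),cv2.minEnclosingCircle(p[:,:2].astype(np.float32)),p.mean(0))
print(np.unique(z[b&(z>.012)].round(3),return_counts=True))
m=sel((0,100,40),(12,255,255),(345,215,380,245))|sel((170,100,40),(180,255,255),(345,215,380,245)); print("red",m.sum(),W[m].mean(0))
b=np.zeros_like(m); b[210:245,210:245]=1
m=b&(z>.085); print("spindle",m.sum(),W[m].mean(0),cv2.minEnclosingCircle(W[m][:,:2].astype(np.float32)),z[m].max())
```

```text
slot 94 [0.5611 0.162  0.0621]
housing ((0.503514289855957, 0.14242246747016907), (0.17082716524600983, 0.15061421692371368), 18.452213287353516)
hub top 212 ((0.5104753971099854, -0.17415006458759308), 0.022597244009375572) [ 0.51011525 -0.17383858  0.04081024]
(array([0.012, 0.013, 0.014, 0.015, 0.016, 0.017, 0.018, 0.019, 0.02 ,
       0.021, 0.022, 0.023, 0.024, 0.025, 0.026, 0.027, 0.028, 0.03 ,
       0.031, 0.032, 0.033, 0.034, 0.035, 0.036, 0.037, 0.038, 0.039,
       0.04 , 0.041, 0.042, 0.043, 0.044, 0.045, 0.046, 0.047, 1.194]), array([20, 33, 27, 14,  9,  2,  2,  2,  1,  3,  4,  2,  1,  2,  1,  2,  1,
        2,  6,  1,  3,  3,  2,  3,  9, 14, 27, 37, 29, 29, 30, 16,  5,  4,
        2,  7]))
red 17 [ 0.51661008 -0.15361771  0.02790979]
spindle 118 [0.49942422 0.13176853 0.1891277 ] ((0.4760670065879822, 0.07979381084442139), 0.07939945161342621) 1.1936606272706918
```

View pics/crop1.png

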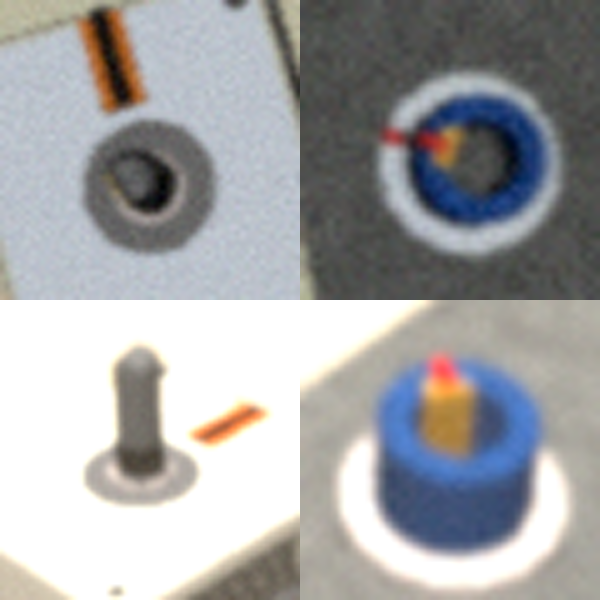

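The crop confirms the large blue hub with brass bore flat on the mat. Its screw and stripe point left in the top view, at (347,226), and the slot is at (219,203). The spindle's brass shows as a sliver on its left edge, at about (221,229). Next I'll refine the spindle and hub yaw.

Run:
```python
from h import *
T=np.load("top_im.npy").astype(float)
ax=np.array([.5035,.1424])
f=[] 
for _ in range(6):
    im,d=r.grab_frame("top"); f.append(im.astype(float))
A=np.mean(f,0); np.save("avg.npy",A)
m=A[...,0]-A[...,2]
print("R-B u216..234, v218..240"); print(m[218:240,214:236].round(0).astype(int)); 
print("R"); print(A[218:240,214:236,0].round(0).astype(int))
print("top",pix("top",[*ax,.13]),"base",pix("top",[*ax,.06]))
for y in range(80,200,20):
    c,s=np.cos(np.radians(y)),np.sin(np.radians(y)); 
    q=[[ax[0]+8.5e-3*c-t*s,ax[1]+8.5e-3*s+t*c,z] for z in(.125,.06) for t in(-.008,.008)]
    print(y,[pix("top",p).tolist() for p in q])
for i in range(4):
    for t in("flat_face","screw_head"): print(t,[(np.round(q["xyz"],3).tolist(),round(q["score"],2)) for q in r.landmark_of(t,"top")])
    r.grab_frame("top")
```

```text
R-B u216..234, v218..240
[[-7 -8 -8 -6 -4 -3  0  0  2  0  1  0  1  1  1  1  1  2 -1 -4 -7 -8]
 [-7 -7 -6 -4 -1  1  0  1  2  2  1  0  0  1  1  0  0  1  1 -1 -4 -6]
 [-6 -5 -4  0  0  0  2  0  0  0 -1  0  1  1  0  1  0  2  0  0  0 -4]
 [-6 -2  0  0  2  0  0  0  1  2  0  1  0  1  2  0  0  0  0  0  0 -1]
 [-4  0  1  0  2  0  0  0 -1  0  0  1  1  2  2  2  0  1  0  1  0  0]
 [-1  1  0  1  1  0  0  0  0 -2  1  2  3  3  2  3  2  2  1  1  0  0]
 [-1  1  1  0 -1  0  0 -1  0  0 -1  0  0  2  1  3  3  2  1  1  0  0]
 [ 0  0  1  1  0 -1  0  0 -1 -1  0 -2  0  0  2  2  3  4  2  1  1  2]
 [ 1  1  3  6  3  1  0  0  0  0  0 -1  0 -1  0  1  3  3  4  2  0  0]
 [ 0  2  8 14 12  2  0 -1  0  0 -1 -1 -1  0 -1  1  2  3  4  2  1  1]
 [ 0  0  4 10 12  5  1  0  0 -1  0 -1  0 -1 -2  1  1  3  4  3  1  1]
 [ 2  1  2  4 10 12  4  0 -1  0  0  0 -1 -2 -2  0  1  4  4  3  2  1]
 [ 1  1  1  4 10 14  8  0 -1  0 -1  0 -1 -2  0  1  3  4  4  3  1  0]
 [ 1  0  1  2  5 10  9  5  1 -1 -1 -1 -1 -1  0  2  3  3  4  2  0  1]
 [ 1  1  1  1  2  5  8  9  5  0 -1  0 -2 -1  0  1  4  4  3  2  1  0]
 [ 0  1  1  1  1  3  8  9  5  2  2 -1  0
[... 2299 characters left out ...]
0, 232.0], [221.0, 231.0], [228.0, 234.0]]
180 [[218.0, 231.0], [226.0, 231.0], [222.0, 233.0], [229.0, 233.0]]
flat_face [([0.498, 0.152, 0.104], 0.72)]
screw_head [([0.343, -0.172, 0.022], 0.74), ([0.541, -0.02, 0.018], 0.65)]
flat_face [([0.499, 0.153, 0.106], 0.52)]
screw_head [([0.519, -0.148, 0.024], 0.95), ([0.339, -0.176, 0.022], 0.77), ([0.54, -0.02, 0.017], 0.6), ([0.724, 0.012, -0.0], 0.2)]
flat_face [([0.498, 0.152, 0.103], 0.47)]
screw_head [([0.341, -0.179, 0.024], 0.77), ([0.54, -0.023, 0.019], 0.7), ([0.518, -0.149, 0.021], 0.58)]
flat_face [([0.497, 0.151, 0.104], 0.73)]
screw_head [([0.341, -0.173, 0.023], 0.84), ([0.52, -0.149, 0.022], 0.83), ([0.542, -0.02, 0.016], 0.65)]
```

```bash
cat > go.py <<'E'
import sys
from h import *
x,y,z,w=map(float,sys.argv[1:5]); o=r.get_obs(); M=R.from_rotvec(o["orientation"]).as_matrix()
cy=np.degrees(np.arctan2(M[1,1],M[0,1]))
print("pos",np.round(o["tcp_pos"],4),"yaw_y %.1f"%cy,"tilt",M[:,2].round(3),"w",round(o["grip_width"],4),"gf",round(o["gripper_force"],1),"F",np.round(o["contact_force"],1),"q7 %.2f"%o["joints"][6],"t",round(o["clock"],2))
d=np.array([x,y,z])-o["tcp_pos"]
print("tool shift",(M.T@d).round(4),"rz %.1f"%-(w-cy))
E
python3 -m jog '[{"x":-0.044,"y":-0.0373},{"x":-0.044,"y":-0.0373},{"x":-0.044,"y":-0.0373},{"x":-0.044,"y":-0.0373},{"x":-0.044,"y":-0.0373},{"x":-0.044,"y":-0.0373},{"x":-0.044,"y":-0.0373},{"x":-0.043,"y":-0.0367}]'
python3 go.py .5035 .1424 .18 121
```

```text
pos [0.2855 0.6117 0.2313] yaw_y 65.0 tilt [-0.  0. -1.] w 0.0854 gf 0.0 F [-0.1 -0.5 -0.5] q7 -0.08 t 2.0
tool shift [-0.396  -0.333   0.0513] rz -56.0validation failed for argument at $[0]...
```

```bash
python3 -m jog '[{"fingers":0.085,"x":-0.044,"y":-0.037,"z":0,"rx":0,"ry":0,"rz":0},{"fingers":0.085,"x":-0.044,"y":-0.037,"z":0,"rx":0,"ry":0,"rz":0},{"fingers":0.085,"x":-0.044,"y":-0.037,"z":0,"rx":0,"ry":0,"rz":0},{"fingers":0.085,"x":-0.044,"y":-0.037,"z":0,"rx":0,"ry":0,"rz":0},{"fingers":0.085,"x":-0.044,"y":-0.037,"z":0,"rx":0,"ry":0,"rz":0},{"fingers":0.085,"x":-0.044,"y":-0.037,"z":0,"rx":0,"ry":0,"rz":0},{"fingers":0.085,"x":-0.044,"y":-0.037,"z":0,"rx":0,"ry":0,"rz":0},{"fingers":0.085,"x":-0.044,"y":-0.037,"z":0,"rx":0,"ry":0,"rz":0}]'
python3 go.py .5035 .1424 .18 121
```

```text
clock: 3.0
tcp_pos: [0.48, 0.1929, 0.2317]
orientation: [0.68, 3.066, 0.001]
contact_force: [0.7, 0.7, 0.5]
grip_width: 0.085
gripper_force: 0.0
pos [0.48   0.1929 0.2317] yaw_y 65.0 tilt [ 0.001  0.001 -1.   ] w 0.085 gf 0.0 F [0.7 0.7 0.5] q7 0.68 t 3.0
tool shift [-0.0426 -0.0358  0.0517] rz -56.0
```

```bash
python3 -m jog '[{"fingers":0.085,"x":-0.0426,"y":-0.0358,"z":0,"rx":0,"ry":0,"rz":0},{"fingers":0.06,"x":0,"y":0,"z":0,"rx":0,"ry":0,"rz":-10},{"fingers":0.06,"x":0,"y":0,"z":0,"rx":0,"ry":0,"rz":-10},{"fingers":0.06,"x":0,"y":0,"z":0,"rx":0,"ry":0,"rz":-10},{"fingers":0.06,"x":0,"y":0,"z":0,"rx":0,"ry":0,"rz":-10},{"fingers":0.06,"x":0,"y":0,"z":0,"rx":0,"ry":0,"rz":-10},{"fingers":0.06,"x":0,"y":0,"z":0,"rx":0,"ry":0,"rz":-6},{"fingers":0.06,"x":0,"y":0,"z":0,"rx":0,"ry":0,"rz":0}]'
python3 go.py .5035 .1424 .092 121
```

```text
clock: 4.0
tcp_pos: [0.5028, 0.144, 0.2314]
orientation: [-0.837, 3.028, 0.0]
contact_force: [-0.3, -0.4, 0.0]
grip_width: 0.0601
gripper_force: 0.0
pos [0.5028 0.144  0.2314] yaw_y 120.9 tilt [ 0.  0. -1.] w 0.0601 gf 0.0 F [-0.3 -0.4  0. ] q7 1.74 t 4.0
tool shift [ 0.0003 -0.0017  0.1394] rz -0.1
```

```bash
python3 -m jog '[{"fingers":0.06,"x":0.0003,"y":-0.0035,"z":0.04,"rx":0,"ry":0,"rz":0},{"fingers":0.06,"x":0,"y":0,"z":0.04,"rx":0,"ry":0,"rz":0},{"fingers":0.06,"x":0,"y":0,"z":0.04,"rx":0,"ry":0,"rz":0},{"fingers":0.06,"x":0,"y":0,"z":0.0194,"rx":0,"ry":0,"rz":0},{"fingers":0.06,"x":0,"y":0,"z":0,"rx":0,"ry":0,"rz":0},{"fingers":0.03,"x":0,"y":0,"z":0,"rx":0,"ry":0,"rz":0},{"fingers":0.03,"x":0,"y":0,"z":0,"rx":0,"ry":0,"rz":0}]' 20
python3 -m jog '[{"fingers":0.01,"x":0,"y":0,"z":0,"rx":0,"ry":0,"rz":0},{"fingers":0.01,"x":0,"y":0,"z":0,"rx":0,"ry":0,"rz":0},{"fingers":0.01,"x":0,"y":0,"z":0,"rx":0,"ry":0,"rz":0},{"fingers":0.01,"x":0,"y":0,"z":0,"rx":0,"ry":0,"rz":0}]' 20
python3 go.py .5035 .1424 .092 18.5
```

```text
clock: 4.88
tcp_pos: [0.5051, 0.1412, 0.0931]
orientation: [-0.837, 3.026, 0.0]
contact_force: [0.2, -0.7, 0.4]
grip_width: 0.0305
gripper_force: 0.0
clock: 5.38
tcp_pos: [0.5042, 0.1434, 0.0933]
orientation: [-0.841, 3.025, 0.004]
contact_force: [-4.4, 5.3, 5.9]
grip_width: 0.0199
gripper_force: 22.2
pos [0.5042 0.1434 0.0933] yaw_y 121.1 tilt [ 0.001  0.003 -1.   ] w 0.0199 gf 22.2 F [-4.4  5.3  5.9] q7 1.76 t 5.38
tool shift [ 0.0011 -0.0005  0.0013] rz 102.6
```

```bash
python3 -m jog '[{"fingers":0.01,"x":0,"y":0.0025,"z":0,"rx":0,"ry":0,"rz":0},{"fingers":0.01,"x":0,"y":0,"z":0,"rx":0,"ry":0,"rz":0}]' 30
python3 go.py .5035 .1424 .092 18.5
```

```text
clock: 5.62
tcp_pos: [0.5042, 0.1434, 0.0933]
orientation: [-0.838, 3.025, 0.0]
contact_force: [-0.3, 0.8, 7.5]
grip_width: 0.0197
gripper_force: 29.8
pos [0.5042 0.1434 0.0933] yaw_y 121.0 tilt [ 0.003  0.001 -1.   ] w 0.0197 gf 29.8 F [-0.3  0.8  7.5] q7 1.76 t 5.62
tool shift [ 0.0011 -0.0005  0.0013] rz 102.5
```

```bash
python3 -m jog '[{"fingers":0.01,"x":0.0003,"y":0,"z":0,"rx":0,"ry":0,"rz":8},{"fingers":0.01,"x":0.0003,"y":0,"z":0,"rx":0,"ry":0,"rz":8},{"fingers":0.01,"x":0.0003,"y":0,"z":0,"rx":0,"ry":0,"rz":8},{"fingers":0.01,"x":0.0003,"y":0,"z":0,"rx":0,"ry":0,"rz":8},{"fingers":0.01,"x":0,"y":0,"z":0,"rx":0,"ry":0,"rz":0}]' 30
python3 go.py .5035 .1424 .092 18.5
```

```text
clock: 6.25
tcp_pos: [0.5034, 0.1427, 0.0933]
orientation: [0.032, 3.138, 0.001]
contact_force: [0.6, -0.5, 7.6]
grip_width: 0.0202
gripper_force: 29.8
pos [0.5034 0.1427 0.0933] yaw_y 88.8 tilt [ 0.003  0.001 -1.   ] w 0.0202 gf 29.8 F [ 0.6 -0.5  7.6] q7 1.28 t 6.25
tool shift [-0.0001 -0.0003  0.0013] rz 70.3
```

```bash
python3 -m jog '[{"fingers":0.01,"x":0.0003,"y":0,"z":0,"rx":0,"ry":0,"rz":8.8},{"fingers":0.01,"x":0.0003,"y":0,"z":0,"rx":0,"ry":0,"rz":8.8},{"fingers":0.01,"x":0.0003,"y":0,"z":0,"rx":0,"ry":0,"rz":8.8},{"fingers":0.01,"x":0.0003,"y":0,"z":0,"rx":0,"ry":0,"rz":8.8},{"fingers":0.01,"x":0.0003,"y":0,"z":0,"rx":0,"ry":0,"rz":8.8},{"fingers":0.01,"x":0.0003,"y":0,"z":0,"rx":0,"ry":0,"rz":8.8},{"fingers":0.01,"x":0.0003,"y":0,"z":0,"rx":0,"ry":0,"rz":8.8},{"fingers":0.01,"x":0.0003,"y":0,"z":0,"rx":0,"ry":0,"rz":8.7}]' 30
python3 -m jog '[{"fingers":0.01,"x":0,"y":0,"z":0,"rx":0,"ry":0,"rz":0},{"fingers":0.01,"x":0,"y":0,"z":0,"rx":0,"ry":0,"rz":0},{"fingers":0.01,"x":0,"y":0,"z":0,"rx":0,"ry":0,"rz":0},{"fingers":0.01,"x":0,"y":0,"z":0,"rx":0,"ry":0,"rz":0},{"fingers":0.01,"x":0,"y":0,"z":0,"rx":0,"ry":0,"rz":0}]' 30
python3 go.py .5035 .1424 .092 18.5
```

```text
clock: 7.25
tcp_pos: [0.5012, 0.1429, 0.0933]
orientation: [1.839, 2.545, 0.003]
contact_force: [-1.1, -3.1, 8.4]
grip_width: 0.0198
gripper_force: 30.1
clock: 7.88
tcp_pos: [0.5013, 0.1429, 0.0933]
orientation: [1.833, 2.549, 0.003]
contact_force: [0.4, -3.5, 8.7]
grip_width: 0.02
gripper_force: 30.3
pos [0.5013 0.1429 0.0933] yaw_y 18.6 tilt [ 0.002  0.    -1.   ] w 0.02 gf 30.3 F [ 0.4 -3.5  8.7] q7 0.26 t 7.88
tool shift [-0.0012  0.0019  0.0013] rz 0.1
```

```bash
python3 -m jog '[{"fingers":0.07,"x":0,"y":0,"z":0,"rx":0,"ry":0,"rz":0},{"fingers":0.07,"x":0,"y":0,"z":0,"rx":0,"ry":0,"rz":0},{"fingers":0.07,"x":0,"y":0,"z":0,"rx":0,"ry":0,"rz":0},{"fingers":0.07,"x":0,"y":0,"z":-0.04,"rx":0,"ry":0,"rz":0},{"fingers":0.07,"x":0,"y":0,"z":-0.04,"rx":0,"ry":0,"rz":0},{"fingers":0.07,"x":0,"y":0,"z":-0.01,"rx":0,"ry":0,"rz":0}]' 30
python3 go.py .5095 -.172 .18 -19.5
```

```text
clock: 8.62
tcp_pos: [0.5012, 0.1443, 0.184]
orientation: [1.831, 2.551, 0.006]
contact_force: [0.5, -0.0, -0.5]
grip_width: 0.0702
gripper_force: 0.0
pos [0.5012 0.1443 0.184 ] yaw_y 18.7 tilt [ 0.003  0.002 -1.   ] w 0.0702 gf 0.0 F [ 0.5 -0.  -0.5] q7 0.16 t 8.62
tool shift [-0.3023 -0.0935  0.0034] rz 38.2
```

```bash
python3 -m jog '[{"fingers":0.085,"x":-0.0504,"y":-0.0156,"z":0,"rx":0,"ry":0,"rz":0},{"fingers":0.085,"x":-0.0504,"y":-0.0156,"z":0,"rx":0,"ry":0,"rz":0},{"fingers":0.085,"x":-0.0504,"y":-0.0156,"z":0,"rx":0,"ry":0,"rz":0},{"fingers":0.085,"x":-0.0504,"y":-0.0156,"z":0,"rx":0,"ry":0,"rz":0},{"fingers":0.085,"x":-0.0504,"y":-0.0156,"z":0,"rx":0,"ry":0,"rz":0},{"fingers":0.085,"x":-0.0504,"y":-0.0156,"z":0,"rx":0,"ry":0,"rz":0},{"fingers":0.085,"x":0,"y":0,"z":0,"rx":0,"ry":0,"rz":9.6},{"fingers":0.085,"x":0,"y":0,"z":0,"rx":0,"ry":0,"rz":9.6}]'
python3 -m jog '[{"fingers":0.085,"x":0,"y":0,"z":0,"rx":0,"ry":0,"rz":9.5},{"fingers":0.085,"x":0,"y":0,"z":0,"rx":0,"ry":0,"rz":9.5},{"fingers":0.085,"x":0,"y":0,"z":0,"rx":0,"ry":0,"rz":0}]'
python3 go.py .5095 -.172 .015 -19.5
python3 - <<'E'
from h import *
im,d=r.grab_frame("side")
def crop(im,u,v,h,g=2.2): return cv2.resize(np.clip(im[v-h:v+h,u-h:u+h]*g,0,255).astype(np.uint8),(390,390),interpolation=cv2.INTER_CUBIC)
im2,d=r.grab_frame("top")
save("s1",np.hstack([crop(im,240,195,35,1.7),crop(im2,226,222,30,2.2)]))
E
```

```text
clock: 9.62
tcp_pos: [0.5073, -0.1735, 0.181]
orientation: [-2.239, -2.202, 0.001]
contact_force: [-0.5, 0.7, 0.2]
grip_width: 0.0849
gripper_force: 0.0
clock: 10.0
tcp_pos: [0.5076, -0.1723, 0.181]
orientation: [-2.564, -1.814, 0.002]
contact_force: [-1.0, 0.2, -0.3]
grip_width: 0.0853
gripper_force: 0.0
pos [ 0.5076 -0.1723  0.181 ] yaw_y -19.4 tilt [-0.002 -0.    -1.   ] w 0.0853 gf 0.0 F [-1.   0.2 -0.3] q7 0.26 t 10.0
tool shift [0.001  0.0019 0.166 ] rz 0.1
```

View pics/s1.png

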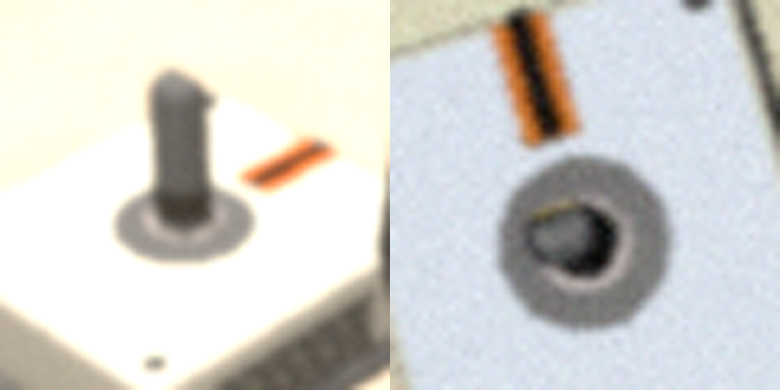

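The top crop shows the brass flat as a sliver at (553,208), facing the slot at (537,75), so the spindle is oriented correctly. Now I'll grasp the hub.

```bash
python3 -m jog '[{"fingers":0.085,"x":0.001,"y":0.0019,"z":0.05,"rx":0,"ry":0,"rz":0},{"fingers":0.085,"x":0,"y":0,"z":0.05,"rx":0,"ry":0,"rz":0},{"fingers":0.085,"x":0,"y":0,"z":0.04,"rx":0,"ry":0,"rz":0},{"fingers":0.085,"x":0,"y":0,"z":0.026,"rx":0,"ry":0,"rz":0},{"fingers":0.06,"x":0,"y":0,"z":0,"rx":0,"ry":0,"rz":0},{"fingers":0.05,"x":0,"y":0,"z":0,"rx":0,"ry":0,"rz":0},{"fingers":0.03,"x":0,"y":0,"z":0,"rx":0,"ry":0,"rz":0},{"fingers":0.03,"x":0,"y":0,"z":0,"rx":0,"ry":0,"rz":0}]' 30
python3 -m jog '[{"fingers":0.03,"x":0,"y":0,"z":0,"rx":0,"ry":0,"rz":0},{"fingers":0.03,"x":0,"y":0,"z":0,"rx":0,"ry":0,"rz":0}]' 40
python3 go.py .5095 -.172 .18 -19.5
```

```text
clock: 11.1
tcp_pos: [0.511, -0.1726, 0.0173]
orientation: [2.565, 1.812, 0.003]
contact_force: [-1.5, -0.4, 6.2]
grip_width: 0.0439
gripper_force: 31.0
clock: 11.35
tcp_pos: [0.511, -0.1726, 0.0173]
orientation: [2.565, 1.812, 0.003]
contact_force: [-1.7, 0.5, 8.1]
grip_width: 0.0433
gripper_force: 39.4
pos [ 0.511  -0.1726  0.0173] yaw_y -19.5 tilt [ 0.002 -0.    -1.   ] w 0.0433 gf 39.4 F [-1.7  0.5  8.1] q7 0.47 t 11.35
tool shift [ 0.0002 -0.0013 -0.1627] rz -0.0
```

```bash
python3 -m jog '[{"fingers":0.03,"x":0,"y":0,"z":-0.03,"rx":0,"ry":0,"rz":0},{"fingers":0.03,"x":0,"y":0,"z":-0.05,"rx":0,"ry":0,"rz":0},{"fingers":0.03,"x":0,"y":0,"z":-0.05,"rx":0,"ry":0,"rz":0},{"fingers":0.03,"x":0,"y":0,"z":-0.04,"rx":0,"ry":0,"rz":0},{"fingers":0.03,"x":0,"y":0,"z":0,"rx":0,"ry":0,"rz":0}]'
python3 go.py .5026 .1445 .18 -71.5
python3 - <<'E'
from h import *
o=r.get_obs()
for c in("top","side"):
  for i in range(3):
    r.grab_frame(c)
    for t in("screw_head","hub"): print(c,t,[(np.round(q["xyz"],3).tolist(),round(q["score"],2)) for q in r.landmark_of(t,c) if q["xyz"][2]>.1])
E
```

```text
clock: 11.98
tcp_pos: [0.5121, -0.1728, 0.189]
orientation: [2.562, 1.811, 0.008]
contact_force: [0.1, -0.2, -2.9]
grip_width: 0.043
gripper_force: 42.0
pos [ 0.5121 -0.1728  0.189 ] yaw_y -19.5 tilt [ 0.007 -0.    -1.   ] w 0.043 gf 42.0 F [ 0.1 -0.2 -2.9] q7 0.26 t 11.97
tool shift [ 0.2959 -0.1149  0.0089] rz 52.0
top screw_head [([0.52, -0.146, 0.195], 0.52)]
top hub [([0.512, -0.17, 0.179], 0.47)]
top screw_head [([0.519, -0.148, 0.19], 0.58)]
top hub [([0.509, -0.17, 0.176], 0.42)]
top screw_head [([0.521, -0.148, 0.192], 0.56)]
top hub [([0.509, -0.17, 0.176], 0.66)]
side screw_head [([0.515, -0.15, 0.189], 0.96)]
side hub [([0.506, -0.174, 0.172], 0.68)]
side screw_head [([0.514, -0.15, 0.189], 0.77), ([0.508, -0.173, 0.175], 0.16)]
side hub [([0.507, -0.171, 0.173], 0.69)]
side screw_head [([0.516, -0.147, 0.19], 0.87)]
side hub [([0.508, -0.17, 0.176], 0.66)]
```

```bash
python3 -m jog '[{"fingers":0.03,"x":0.0493,"y":-0.0192,"z":0,"rx":0,"ry":0,"rz":0},{"fingers":0.03,"x":0.0493,"y":-0.0192,"z":0,"rx":0,"ry":0,"rz":0},{"fingers":0.03,"x":0.0493,"y":-0.0192,"z":0,"rx":0,"ry":0,"rz":0},{"fingers":0.03,"x":0.0493,"y":-0.0192,"z":0,"rx":0,"ry":0,"rz":0},{"fingers":0.03,"x":0.0493,"y":-0.0192,"z":0,"rx":0,"ry":0,"rz":0},{"fingers":0.03,"x":0.0493,"y":-0.0192,"z":0,"rx":0,"ry":0,"rz":0},{"fingers":0.03,"x":0,"y":0,"z":0,"rx":0,"ry":0,"rz":8.5},{"fingers":0.03,"x":0,"y":0,"z":0,"rx":0,"ry":0,"rz":8.5}]'
python3 -m jog '[{"fingers":0.03,"x":0,"y":0,"z":0,"rx":0,"ry":0,"rz":8.8},{"fingers":0.03,"x":0,"y":0,"z":0,"rx":0,"ry":0,"rz":8.8},{"fingers":0.03,"x":0,"y":0,"z":0,"rx":0,"ry":0,"rz":8.7},{"fingers":0.03,"x":0,"y":0,"z":0,"rx":0,"ry":0,"rz":8.7},{"fingers":0.03,"x":0,"y":0,"z":0,"rx":0,"ry":0,"rz":0},{"fingers":0.03,"x":0,"y":0,"z":0,"rx":0,"ry":0,"rz":0}]'
python3 go.py .5026 .1445 .145 -71.5
python3 - <<'E'
from h import *
for c in("top","side"):
  for i in range(4):
    im,d=r.grab_frame(c)
    for t in("screw_head","hub"): print(c,t,[(np.round(q["xyz"],3).tolist(),round(q["score"],2)) for q in r.landmark_of(t,c) if q["xyz"][2]>.1])
  np.save(c+"2.npy",im)
def crop(im,u,v,h,g=2.2): return cv2.resize(np.clip(im[v-h:v+h,u-h:u+h]*g,0,255).astype(np.uint8),(390,390),interpolation=cv2.INTER_CUBIC)
save("s2",np.hstack([crop(np.load("side2.npy"),240,170,50,1.7),crop(np.load("top2.npy"),226,222,40,2.2)]))
E
```

```text
clock: 13.88
tcp_pos: [0.5004, 0.146, 0.1859]
orientation: [-2.808, -1.409, -0.0]
contact_force: [-0.3, -0.8, -2.2]
grip_width: 0.0432
gripper_force: 41.9
clock: 14.62
tcp_pos: [0.5005, 0.145, 0.1859]
orientation: [3.1, 0.509, 0.0]
contact_force: [0.6, -0.6, -1.9]
grip_width: 0.0433
gripper_force: 41.9
pos [0.5005 0.145  0.1859] yaw_y -71.4 tilt [ 0.  0. -1.] w 0.0433 gf 41.9 F [ 0.6 -0.6 -1.9] q7 -1.10 t 14.62
tool shift [0.0018 0.0012 0.0409] rz 0.1
top screw_head []
top hub [([0.499, 0.15, 0.176], 0.65)]
top screw_head [([0.498, 0.15, 0.175], 0.66)]
top hub [([0.499, 0.147, 0.173], 0.62)]
top screw_head []
top hub [([0.499, 0.148, 0.175], 0.52)]
top screw_head [([0.5, 0.149, 0.177], 0.58)]
top hub [([0.499, 0.149, 0.176], 0.55)]
side screw_head [([0.524, 0.155, 0.191], 0.74)]
side hub [([0.499, 0.146, 0.176], 0.86)]
side screw_head [([0.522, 0.156, 0.186], 0.72)]
side hub [([0.5, 0.148, 0.174], 0.81)]
side screw_head [([0.525, 0.153, 0.19], 0.76)]
side hub [([0.495, 0.145, 0.171], 0.89)]
side screw_head [([0.523, 0.155, 0.189], 0.65)]
side hub [([0.496, 0.145, 0.176], 0.71)]
```

View pics/s2.png

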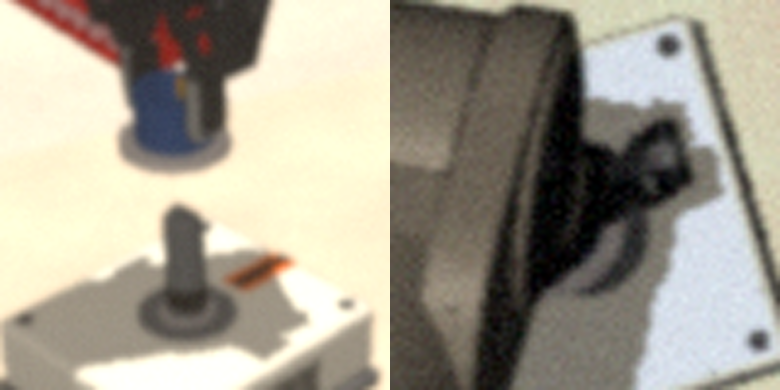

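The side crop shows the hub level above the spindle, with the screw side (at about (183,90)) towards the slot at (260,270). Next I'll centre it and lower in stages.

```bash
python3 -m jog '[{"fingers":0.03,"x":0.0018,"y":0.0012,"z":0.02,"rx":0,"ry":0,"rz":0},{"fingers":0.03,"x":0,"y":0,"z":0.018,"rx":0,"ry":0,"rz":0},{"fingers":0.03,"x":0,"y":0,"z":0,"rx":0,"ry":0,"rz":0},{"fingers":0.03,"x":0,"y":0,"z":0,"rx":0,"ry":0,"rz":0}]'
python3 go.py .5026 .1445 .145 -71.5
python3 -m jog '[{"fingers":0.03,"x":0,"y":0,"z":0.003,"rx":0,"ry":0,"rz":0},{"fingers":0.03,"x":0,"y":0,"z":0.003,"rx":0,"ry":0,"rz":0},{"fingers":0.03,"x":0,"y":0,"z":0,"rx":0,"ry":0,"rz":0}]'
python3 go.py .5026 .1445 .145 -71.5
python3 -m jog '[{"fingers":0.03,"x":0,"y":0,"z":0.002,"rx":0,"ry":0,"rz":0},{"fingers":0.03,"x":0,"y":0,"z":0.002,"rx":0,"ry":0,"rz":0},{"fingers":0.03,"x":0,"y":0,"z":0,"rx":0,"ry":0,"rz":0}]'
python3 go.py .5026 .1445 .145 -71.5
```

```text
clock: 16.32
tcp_pos: [0.5029, 0.1442, 0.1482]
orientation: [3.101, 0.504, 0.0]
contact_force: [-0.3, -0.1, -1.5]
grip_width: 0.0431
gripper_force: 41.9
pos [0.5029 0.1442 0.1482] yaw_y -71.5 tilt [ 0. -0. -1.] w 0.0431 gf 41.9 F [-0.3 -0.1 -1.5] q7 -1.05 t 16.32
tool shift [-0.0002 -0.0003  0.0032] rz -0.0
clock: 16.7
tcp_pos: [0.5025, 0.1445, 0.1418]
orientation: [-3.101, -0.504, 0.0]
contact_force: [0.1, -0.1, -1.9]
grip_width: 0.0429
gripper_force: 41.9
pos [0.5025 0.1445 0.1418] yaw_y -71.5 tilt [-0.  0. -1.] w 0.0429 gf 41.9 F [ 0.1 -0.1 -1.9] q7 -1.04 t 16.7
tool shift [ 0.0001 -0.     -0.0032] rz -0.0
clock: 17.08
tcp_pos: [0.5025, 0.1444, 0.1377]
orientation: [3.101, 0.504, -0.001]
contact_force: [0.8, 0.8, -2.6]
grip_width: 0.0435
gripper_force: 41.9
pos [0.5025 0.1444 0.1377] yaw_y -71.5 tilt [-0. -0. -1.] w 0.0435 gf 41.9 F [ 0.8  0.8 -2.6] q7 -1.03 t 17.07
tool shift [ 0.0001 -0.0001 -0.0073] rz -0.0
```

```bash
for i in 1 ; do python3 -m jog '[{"fingers":0.03,"x":0,"y":0,"z":0.002,"rx":0,"ry":0,"rz":0},{"fingers":0.03,"x":0,"y":0,"z":0,"rx":0,"ry":0,"rz":0}]'; done
python3 go.py .5026 .1445 .145 -71.5
python3 -m jog '[{"fingers":0.03,"x":0,"y":0,"z":0.002,"rx":0,"ry":0,"rz":0},{"fingers":0.03,"x":0,"y":0,"z":0,"rx":0,"ry":0,"rz":0}]'
python3 go.py .5026 .1445 .145 -71.5
python3 -m jog '[{"fingers":0.03,"x":0,"y":0,"z":0.002,"rx":0,"ry":0,"rz":0},{"fingers":0.03,"x":0,"y":0,"z":0,"rx":0,"ry":0,"rz":0}]'
python3 go.py .5026 .1445 .145 -71.5
```

```text
clock: 17.32
tcp_pos: [0.5025, 0.1444, 0.1357]
orientation: [3.101, 0.504, -0.0]
contact_force: [-0.3, 1.0, -1.9]
grip_width: 0.0431
gripper_force: 41.9
pos [0.5025 0.1444 0.1357] yaw_y -71.5 tilt [-0. -0. -1.] w 0.0431 gf 41.9 F [-0.3  1.  -1.9] q7 -1.03 t 17.32
tool shift [ 0.0001 -0.     -0.0093] rz -0.0
clock: 17.58
tcp_pos: [0.5025, 0.1444, 0.1338]
orientation: [3.101, 0.504, -0.0]
contact_force: [-0.1, -1.1, -1.3]
grip_width: 0.0433
gripper_force: 41.9
pos [0.5025 0.1444 0.1338] yaw_y -71.5 tilt [-0. -0. -1.] w 0.0433 gf 41.9 F [-0.1 -1.1 -1.3] q7 -1.03 t 17.57
tool shift [ 0.0001 -0.0001 -0.0112] rz -0.0
clock: 17.82
tcp_pos: [0.5025, 0.1444, 0.1317]
orientation: [3.101, 0.504, -0.0]
contact_force: [-0.2, -0.3, -1.0]
grip_width: 0.043
gripper_force: 41.9
pos [0.5025 0.1444 0.1317] yaw_y -71.5 tilt [-0. -0. -1.] w 0.043 gf 41.9 F [-0.2 -0.3 -1. ] q7 -1.03 t 17.82
tool shift [ 0.0001 -0.     -0.0133] rz -0.0
```

```bash
python3 -m jog '[{"fingers":0.03,"x":0,"y":0,"z":0.005,"rx":0,"ry":0,"rz":0},{"fingers":0.03,"x":0,"y":0,"z":0.005,"rx":0,"ry":0,"rz":0},{"fingers":0.03,"x":0,"y":0,"z":0.005,"rx":0,"ry":0,"rz":0},{"fingers":0.03,"x":0,"y":0,"z":0.005,"rx":0,"ry":0,"rz":0},{"fingers":0.03,"x":0,"y":0,"z":0,"rx":0,"ry":0,"rz":0}]'
python3 go.py .5026 .1445 .0883 -71.5
```

```text
clock: 18.45
tcp_pos: [0.5023, 0.1443, 0.1115]
orientation: [3.101, 0.504, -0.001]
contact_force: [0.3, -0.2, -2.1]
grip_width: 0.0434
gripper_force: 41.9
pos [0.5023 0.1443 0.1115] yaw_y -71.5 tilt [-0.001 -0.    -1.   ] w 0.0434 gf 41.9 F [ 0.3 -0.2 -2.1] q7 -1.00 t 18.45
tool shift [ 0.0003 -0.0001  0.0232] rz -0.0
```

```bash
python3 -m jog '[{"fingers":0.03,"x":0,"y":0,"z":0.006,"rx":0,"ry":0,"rz":0},{"fingers":0.03,"x":0,"y":0,"z":0.006,"rx":0,"ry":0,"rz":0},{"fingers":0.03,"x":0,"y":0,"z":0.006,"rx":0,"ry":0,"rz":0},{"fingers":0.03,"x":0,"y":0,"z":0.005,"rx":0,"ry":0,"rz":0},{"fingers":0.03,"x":0,"y":0,"z":0,"rx":0,"ry":0,"rz":0},{"fingers":0.03,"x":0,"y":0,"z":0,"rx":0,"ry":0,"rz":0}]'
python3 go.py .5026 .1445 .0883 -71.5
python3 - <<'E'
from h import *
im,d=r.grab_frame("side")
for t in("screw_head","hub","drive"): print(t,[(np.round(q["xyz"],3).tolist(),round(q["score"],2)) for q in r.landmark_of(t,"side")])
u,v,h=240,190,45
save("s3",cv2.resize(np.clip(im[v-h:v+h,u-h:u+h]*1.7,0,255).astype(np.uint8),(560,560),interpolation=cv2.INTER_CUBIC))
E
```

```text
clock: 19.2
tcp_pos: [0.5027, 0.1444, 0.089]
orientation: [-3.101, -0.504, -0.0]
contact_force: [-0.0, -0.3, -2.5]
grip_width: 0.0432
gripper_force: 41.9
pos [0.5027 0.1444 0.089 ] yaw_y -71.5 tilt [ 0.  0. -1.] w 0.0432 gf 41.9 F [-0.  -0.3 -2.5] q7 -0.97 t 19.2
tool shift [-0.0001 -0.0001  0.0007] rz -0.0
screw_head [([0.542, -0.022, 0.02], 0.8), ([0.524, 0.153, 0.094], 0.66), ([0.338, -0.18, 0.021], 0.55)]
hub [([0.5, 0.146, 0.078], 0.9), ([0.525, -0.029, 0.002], 0.87), ([0.357, -0.187, 0.006], 0.73)]
drive [([0.501, 0.141, -0.001], 0.76)]
```

View pics/s3.png

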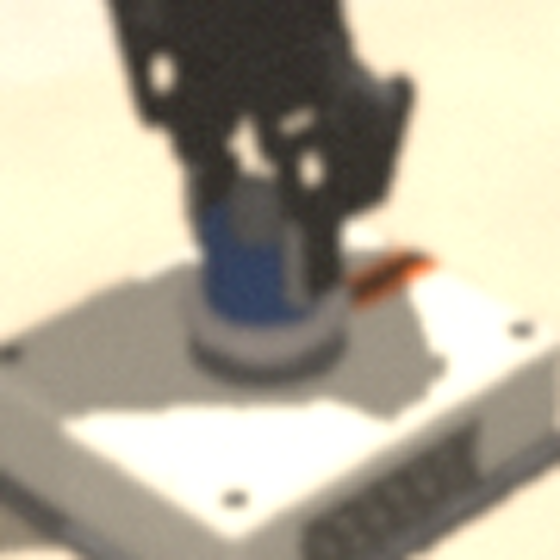

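The crop shows the hub on the spindle: the spindle's tip stands out of the bore at (255,205). The flange at (265,340) sits clear of the housing, with a shadow gap below. Lower face is about 0.076 m up, force is low and yaw is aligned, so I'm handing in.

```bash
python3 -c "
from bench import r
print(r.hand_in())"
```

```text
the job is handed in; nothing more can be done
None
```

I handed the job in at about 19 s. The spindle's flat faces the key slot, and the gripper is holding the large blue hub on it, set-screw towards the slot. The hub's lower face is about 16 mm above the housing, inside the black band. The hand-in gave no verdict.

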